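Lay the logger tubes in their read-out cradles

ROBOT

A 6-joint arm with a two-finger parallel gripper is mounted at the origin on the work surface. World frame = base frame: x ahead of the robot, y to its left, z up, the work surface at z = 0. Lengths are in m, angles in rad, forces in N, time in s.
With the tool pointing down it reaches from about 0.3 to 0.85 m from the base axis. Payload 4.2 kg.
Tool frame: the origin (TCP) lies at the very end of the fingers, on their centre line; the grasp point (between the pads) lies 19 mm behind it; z points along the fingers, y is the line along which they close (so a half turn about z gives the same grasp; the last joint's range is limited). The gripper opens to 91 mm and grips with 3 to 60 N. Pads are 32 mm wide; open, the fingers measure 118 mm over their backs; the gripper's body (76 mm by 178 mm) begins 60 mm behind the grasp point.
Start: joints at [1.191, 0.32, 1.565, -0, 1.257, -0.02], TCP at [0.202, 0.538, 0.214] pointing down, gripper open.
Joint ranges: [-3.11, 3.11], [-0.84, 2.01], [0.21, 2.61], [-1.34, 4.49], [0.05, 2.63], [-2.56, 2.56]. Speed limits (rad/s): [2.57, 2.57, 3.14, 3.14, 3.14, 3.14].

INTERFACE

Orientations are given as a unit quaternion [x, y, z, w].
In Python, from bench import r, kin, snapshot, regions_of gives the robot as it stands. The module is installed in compiled form; this text tells all that it offers. Calls block until the motion is done:
- r.reach(position, orientation): joint-space move of the TCP to a pose.
- r.move_linear(position, ori=None, feed=0.15, max_force=None): straight line of the TCP; ori=None keeps the orientation; feed is the mean speed in m/s. With max_force (N) it stops when the force on the tool has changed by that much, and returns True; else False.
- r.move_j(angles): joint-space move.
- r.command_gripper(opening): finger opening in m; the grip force is fixed at half the most; returns when the fingers have stopped.
- r.pause(seconds).
- kin.solve_ik(position, orientation): joint angles nearest the present ones, or None.
- r.get_state(): the state.
- snapshot(name): name is "scene" or "side" or "wrist"; returns a dict with "pixels" (480x640x3 uint8, blue, green, red), "intrinsics" (3x3 intrinsics, pixels), "k1" (the pictures are not rectified: a ray, as slopes to the right and down, at radius r is drawn at 1 + k1 r^2 times it, then the intrinsics apply), "position" and "orientation" of the camera in the world; the wrist camera has in their place "mount" (4x4, takes a point from camera to tool coordinates, whose origin is the TCP and whose axes are the flange's). Camera axes: x right, y down, z forward; pixel columns grow to the right and rows downward; lengths in m; the calibration is good to about 2 mm. A picture is of the moment at which its call begins: read the wrist's pose just before it. There is no depth.
A pose or a line that the arm cannot do raises r.IKError and nothing moves.
- r.finish_job(): hands the job in; it is judged then, once.
Trained networks look in the newest picture that a camera, given by its name, has taken for a name from the list of things; names that differ only in an ending like _2 or _b are one class to them, and where a whole thing is asked for, a point or a joint stands for the part that bears it (a point fixed in the world has none). Each returns a list of dicts, best first, with "confidence" (0 to 1); they miss things now and then, are a little off and sometimes report something else, mostly with a low value. They report only what shows in the picture. A call takes as long as a camera call. They do not tell look-alikes from the thing itself.
- regions_of(camera, label): "region" (480x640 bool, what is visible of it) and "extent" ([left, top, right, bottom] in pixels, round what is visible of it).
The state is a dict: "t": time; "joints": joint angles; "qd": joint speeds; "tau": joint torques, N m; "tool_pos": TCP position; "tool_rot": TCP orientation; "wrist_force": force on the tool from outside, world axes, zero at the start; "torque": the same for the moment, N m; "gripper_width": finger opening in m; "grasp_force": force on a finger pad.
Only numpy, scipy, OpenCV 4.12 (cv2) and the standard library are available. Lean on these libraries where they do the work, as an engineer would, in place of code of your own. Each camera call takes 0.05 s, during which the arm holds its last target. There are 200 camera calls.

TASK

Lay the blue-capped and the orange-capped tube each in the read-out cradle of its own colour, resting fully down in both V-blocks and centred on them, cap towards the coloured reader head; set them down gently, without dropping them, and let go. The orange tube can only be reached by its cap end in the charging dock, so draw it out, put it down on the grey rest once that is free, and take it again by the middle. Leave the white-capped spare in the dock and do not disturb anything else on the bench.

Things in the scene. Friction and masses are not known exactly. Their poses are not given: they have to be found in the camera images.
- tube_blue: Logger tube: smooth aluminium cylinder, 34 mm diameter, 170 long, 0.25 kg +-30 %; blue cap (32 mm long) at its +x end, black tail. Origin at the middle of its axis, x along the axis to the cap; may be rolled about x. Starts on the grey rest, axis along the rest's x, cap to the rest's +x.
- tube_blue_cap (a point): Centre of the outer face of the blue cap, 85 mm along +x from the tube's origin.
- cradle_blue_seat (a point): On the cradle with the blue reader head: where the middle of the laid tube belongs, 62 mm above the table. x is level along the groove, AWAY from the reader head; z up. The cap goes at the -x end, 15 mm short of the head when centred. The cradles' places vary and may be swapped.
- cradle_blue: Fixed cradle, axes as its seat, origin on the table under the seat. Two 90 degree aluminium V-blocks at x -70..-30 and 30..70 mm, walls 2 mm higher than the tube's axis and 31 mm out in y: fingers fit only in the 60 mm gap between them (base top 8 mm high), so hold the tube by its middle. Blue reader head: box at x -138..-100, 70 wide, 97 tall.
- tube_orange: Logger tube: smooth aluminium cylinder, 34 mm diameter, 170 long, 0.25 kg +-30 %; orange cap (32 mm long) at its +x end, black tail. Origin at the middle of its axis, x along the axis to the cap; may be rolled about x. Starts in either bay of the dock, tail in, its cap end sticking 45 mm out of the mouth; draw it straight out along its axis at least 130 mm before lifting or turning it.
- tube_orange_cap (a point): Centre of the outer face of the orange cap, 85 mm along +x from the tube's origin.
- cradle_orange_seat (a point): On the cradle with the orange reader head: where the middle of the laid tube belongs, 62 mm above the table. x is level along the groove, AWAY from the reader head; z up. The cap goes at the -x end, 15 mm short of the head when centred. The cradles' places vary and may be swapped.
- cradle_orange: Fixed cradle, axes as its seat, origin on the table under the seat. Two 90 degree aluminium V-blocks at x -70..-30 and 30..70 mm, walls 2 mm higher than the tube's axis and 31 mm out in y: fingers fit only in the 60 mm gap between them (base top 8 mm high), so hold the tube by its middle. Orange reader head: box at x -138..-100, 70 wide, 97 tall.
- tube_spare: Identical tube but with a white cap, in the dock's other bay, likewise sticking out 45 mm. It stays where it is. Origin at the middle of its axis, x towards the cap.
- rest: Small fixed grey rest with two V-notched plates; holds one tube, axis 62 mm above the table. Origin on the table under its centre, x along the groove. Plates 14 mm thick at x -43..-29 and 29..43 mm, walls ending 7 mm below the tube's axis, 22 mm out in y; a tube can be gripped between them or outside them. Base 100 x 66 x 8 mm.
- dock: Fixed charging dock, grey and black box 140 deep (x), 150 wide (y), 93 mm tall. Origin on the table under the middle of the front face; tubes come out along +x. Two roofed bays open only at the front, axes at y -34.5 and 34.5, 62 mm up, 39 wide, 40 high, 132 deep. No latch or spring.
- can: Bystander: red spray can, upright, 52 dia x 175 tall (mm). Origin at the centre of its underside.
- bottle: Bystander: white plastic bottle, upright, 64 dia x 150 tall (mm). Origin at the centre of its underside.
- meter: Bystander: yellow multimeter lying flat, 150 x 78 x 34 tall, long along its x (mm). Origin at the centre of its underside.
- spool: Bystander: blue wire spool standing on its flange, 60 dia x 50 tall (mm). Origin at the centre of its underside.
- adapter: Bystander: white power adapter, 100 x 55 x 35 tall, long along its x (mm). Origin at the centre of its underside.
- mug: Bystander: blue mug, 80 dia x 95 tall, handle at its +y (mm). Origin at the centre of its underside.
- driver: Bystander: red-handled screwdriver lying flat, 190 long along its x, about 30 tall at most (mm). Origin under it on the table, within its length.
Things that resemble listed ones, but are neither listed nor needed, are in the scene too. Leave any brown look-alike of the cradle_orange alone. What is shaped like the tube_orange but green is not meant.

How it is judged:
By the outcome, as a careful person would: the job done as asked, in the order asked, and still so for the second after the job is handed in, with the robot touching nothing.
It also fails if it takes over 70 s, if anything falls off the work surface, if the arm or the gripper's body presses on something with over 40 N, if the wrist force passes 120 N, or if a joint passes its speed limit or range.

## Working session

There is one attempt and no reset: what is moved stays moved. The work goes in short steps, each a Python script; the robot and the scene stay as the last script left them, time stands still between calls to the robot, and variables do not carry over. Pictures are saved under pics/ and viewed, at most 10 in all, crops included, and the job is handed in when it is done.

```bash
mkdir -p pics; python3 - <<'E'
from bench import *
import cv2,pickle
d={}
for c in("scene","side"):
    s=snapshot(c);cv2.imwrite(f"pics/{c}0.png",s["pixels"]);d[c]=s
    print(c,s["intrinsics"].tolist() if hasattr(s["intrinsics"],'tolist') else s["intrinsics"],s["k1"],s["position"],s["orientation"])
    for l in["tube_blue","tube_orange","tube_spare","cradle_blue","cradle_orange","rest","dock"]:
        print(l,[(x["extent"],round(x["confidence"],2)) for x in regions_of(c,l)])
pickle.dump(d,open("s0.pkl","wb"))
E
```

```text
scene [[518.2721415403554, 0.0, 319.76691427146795], [0.0, 518.2721415403554, 247.78535516353216], [0.0, 0.0, 1.0]] -0.04613366928404954 [ 0.92314763 -0.54790784  0.89943184] [ 0.88120044  0.31188605 -0.11653295 -0.33560833]
tube_blue [([290.3, 266.0, 369.7, 308.2], 0.87), ([351.7, 328.9, 389.0, 405.4], 0.27)]
tube_orange [([102.1, 298.8, 133.0, 379.7], 0.74), ([191.3, 340.2, 222.0, 366.2], 0.66)]
tube_spare [([213.6, 365.0, 246.3, 387.0], 0.65)]
cradle_blue [([370.7, 136.7, 448.2, 222.0], 0.75), ([393.7, 326.6, 430.3, 367.5], 0.19)]
cradle_orange [([282.5, 110.2, 358.6, 175.5], 0.81), ([112.4, 335.8, 236.2, 473.0], 0.47)]
rest [([303.5, 288.0, 348.9, 320.3], 0.93)]
dock [([111.7, 334.5, 235.3, 471.8], 0.9)]
side [[610.5026881836833, 0.0, 328.41481132305944], [0.0, 610.5026881836833, 244.06230319466417], [0.0, 0.0, 1.0]] -0.19381386111456717 [-0.20840349 -0.88840693  1.22802519] [ 0.87948172 -0.28955724  0.1274312  -0.35556967]
tube_blue [([328.8, 229.4, 375.4, 270.2], 0.92), ([345.8, 182.1, 373.9, 209.5], 0.71)]
tube_orange [([314.8, 384.9, 388.9, 411.0], 0.69), ([386.5, 312.1, 399.1, 330.8], 0.52)]
tube_spare [([408.4, 306.1, 425.1, 317.5], 0.62)]
cradle_blue [([212.6, 165.5, 292.1, 207.9], 0.74)]
cradle_orange [([129.7, 201.8, 215.0, 256.9], 0.87), ([263.6, 185.7, 337.7, 244.3], 0.83), ([327.7, 227.3, 375.1, 271.6], 0.27)]
rest [([333.5, 245.0, 369.3, 279.9], 0.7), ([384.1, 315.4, 402.1, 330.8], 0.47)]
dock [([385.9, 309.0, 477.0, 399.4], 0.56)]
```

View pics/scene0.png

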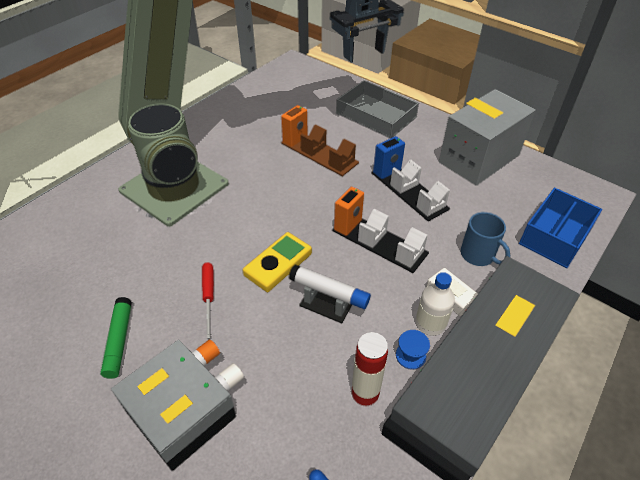

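View pics/side0.png

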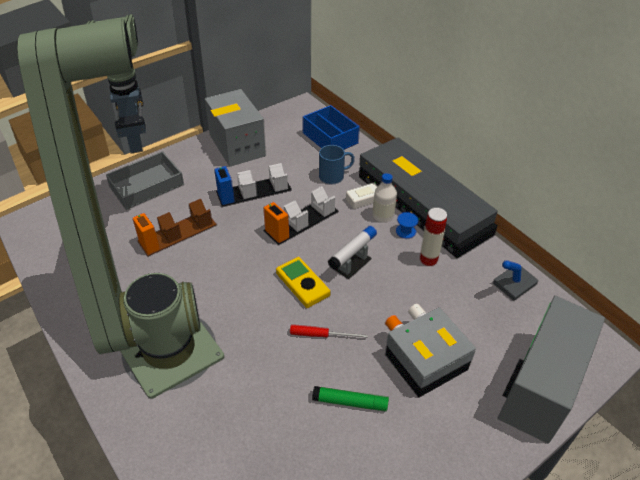

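The scene picture shows the blue tube on the rest from (295,273) to (365,299), the orange cap at (207,352) and the white cap at (232,377) in the dock. The blue cradle is at (420,188), the orange one with white blocks at (393,238), and the brown decoy at (318,140). The side picture agrees.

```bash
cat > h.py <<'E'
import numpy as np,cv2,pickle
from scipy.spatial.transform import Rotation as R
def pose(s,st=None):
    if "position" in s: return np.array(s["position"]),R.from_quat(s["orientation"]).as_matrix()
    T=np.eye(4);T[:3,:3]=R.from_quat(st["tool_rot"]).as_matrix();T[:3,3]=st["tool_pos"]
    M=T@np.array(s["mount"]);return M[:3,3],M[:3,:3]
def ray(s,uv,st=None):
    K=np.array(s["intrinsics"]);p,Rm=pose(s,st)
    q=cv2.undistortPoints(np.array([[uv]],float),K,np.array([s["k1"],0,0,0.]))[0,0] if 0 else None
    d=np.array([(uv[0]-K[0,2])/K[0,0],(uv[1]-K[1,2])/K[1,1]]);q=d.copy()
    for _ in range(20): q=d/(1+s["k1"]*(q@q))
    return p,Rm@np.array([q[0],q[1],1])
def onz(s,uv,z,st=None):
    p,d=ray(s,uv,st);return (p+d*(z-p[2])/d[2])
def proj(s,P,st=None):
    K=np.array(s["intrinsics"]);p,Rm=pose(s,st);c=(np.atleast_2d(P)-p)@Rm
    q=c[:,:2]/c[:,2:];q=q*(1+s["k1"]*(q**2).sum(1,keepdims=True))
    return q*[K[0,0],K[1,1]]+[K[0,2],K[1,2]]
def down(yaw): # tool z down, tool y axis along world direction yaw
    y=np.array([np.cos(yaw),np.sin(yaw),0]);z=np.array([0,0,-1.]);x=np.cross(y,z)
    return R.from_matrix(np.c_[x,y,z]).as_quat()
E
python3 - <<'E'
from h import *
from bench import *
d=pickle.load(open("s0.pkl","rb"));s=d["scene"];w=d["side"]
for n,u,z,v in[("btail",(296,273),.062,(334,260)),("bcap",(364,299),.062,(371,233)),("ocap",(212,350),.062,(390,321)),("omouth",(199,356),.062,(396,327)),("scap",(236,375),.062,(414,310)),
 ("bV1",(406,178),.05,(247,184)),("bV2",(434,198),.05,(278,178)),("oV1",(374,229),.05,(297,214)),("oV2",(412,247),.05,(323,201)),("bhead",(390,144),.097,(224,172)),("ohead",(350,194),.097,(276,209)),
 ("can",(371,340),.175,(437,214)),("bottle",(444,279),.15,(387,180)),("spool",(412,340),.05,(407,218)),("meter",(278,261),.034,(303,281)),("mug",(485,222),.095,(331,150)),("adapter",(450,285),.035,(362,195))]:
    print(n,onz(s,u,z).round(3)[:2],onz(w,v,z).round(3)[:2])
st=r.get_state();x=snapshot("wrist");print(np.round(x["mount"],3).tolist(),x["intrinsics"],x["k1"]);print(st["tool_rot"])
E
```

```text
btail [ 0.464 -0.052] [ 0.47  -0.043]
bcap [ 0.612 -0.017] [ 0.613 -0.023]
ocap [ 0.463 -0.288] [ 0.458 -0.281]
omouth [ 0.453 -0.312] [ 0.458 -0.303]
scap [ 0.533 -0.296] [ 0.528 -0.291]
bV1 [0.473 0.359] [0.454 0.365]
bV2 [0.565 0.34 ] [0.545 0.334]
oV1 [0.512 0.163] [0.5   0.168]
oV2 [0.608 0.171] [0.593 0.17 ]
bhead [0.395 0.394] [0.401 0.402]
ohead [0.428 0.18 ] [0.436 0.177]
can [ 0.711 -0.148] [ 0.716 -0.152]
bottle [0.733 0.057] [0.721 0.047]
spool [ 0.735 -0.03 ] [ 0.743 -0.027]
meter [ 0.396 -0.035] [ 0.377 -0.035]
mug [0.71  0.297] [0.723 0.305]
adapter [0.722 0.143] [0.713 0.137]
[[-0.0, -0.971, -0.238, 0.066], [1.0, -0.0, 0.0, 0.002], [-0.001, -0.238, 0.971, -0.17], [0.0, 0.0, 0.0, 1.0]] [[351.20844048   0.         314.68782416]
 [  0.         351.20844048 234.69593252]
 [  0.           0.           1.        ]] -0.058493081708767235
[ 1.78919563e-01  9.83863702e-01  7.09846903e-05 -1.05980400e-05]
```

```bash
python3 - <<'E'
from h import *
from bench import *
d={};tiles=[]
for n,p,labs in[("bc",(.48,.35),["cradle_blue"]),("oc",(.53,.17),["cradle_orange"]),("rest",(.535,-.03),["tube_blue","rest"]),("dock",(.47,-.26),["tube_orange","tube_spare","dock"])]:
    r.reach([*p,.28],down(np.arctan2(p[1],p[0])));r.pause(.2)
    st=r.get_state();s=snapshot("wrist");d[n]=(s,st,{l:[(q["confidence"],q["region"],q["extent"]) for q in regions_of("wrist",l)] for l in labs})
    im=s["pixels"].copy()
    for l,v in d[n][2].items(): print(n,l,[(round(c,2),e) for c,_,e in v])
    tiles.append(cv2.resize(im,(400,300),interpolation=cv2.INTER_AREA))
print(st["t"],st["joints"])
pickle.dump(d,open("w.pkl","wb"))
cv2.imwrite("pics/m1.png",np.vstack([np.hstack(tiles[:2]),np.hstack(tiles[2:])]))
E
```

```text
bc cradle_blue [(0.87, [239.4, 91.0, 401.3, 274.7])]
oc cradle_orange [(0.7, [204.3, 145.8, 401.9, 247.4]), (0.68, [60.0, 2.6, 186.9, 35.9])]
rest tube_blue [(0.56, [243.4, 179.8, 394.7, 249.0])]
rest rest [(0.75, [271.5, 174.1, 351.0, 213.4])]
dock tube_orange [(0.81, [303.1, 219.7, 347.4, 274.7]), (0.57, [205.5, 332.5, 289.4, 369.6]), (0.3, [363.5, 201.8, 404.0, 256.0])]
dock tube_spare [(0.58, [359.9, 202.0, 405.3, 253.6])]
dock dock [(0.8, [298.7, 224.4, 433.4, 354.6])]
5.8333 [-5.24350081e-01  2.24425682e-01  1.53154946e+00  2.91658002e-04
  1.38553960e+00 -2.14263337e-02]
```

View pics/m1.png

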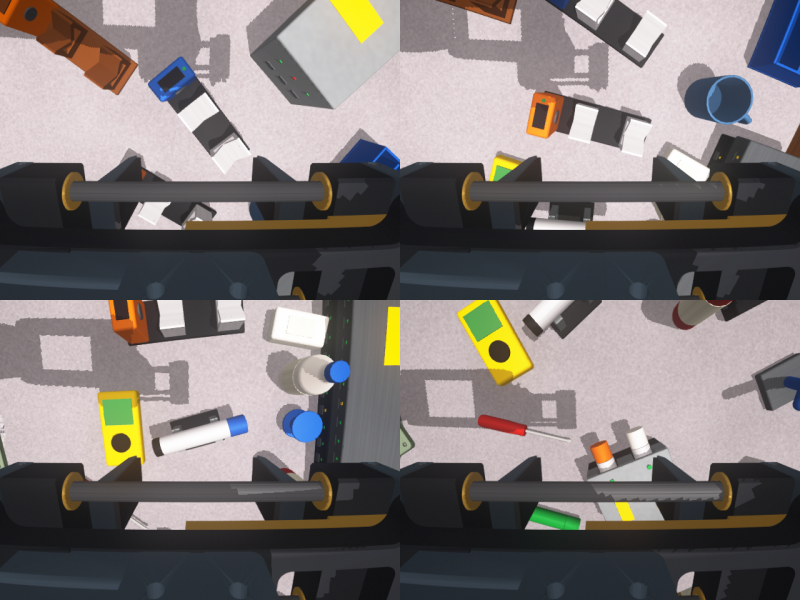

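Wrist montage: all four targets are clear (blue cradle about (200,115), orange cradle about (590,120), blue tube about (200,435), orange cap (600,453), spare cap (638,440)). I'll fit the geometric models to these.

```bash
cat > fit.py <<'E'
from h import *
from scipy.optimize import minimize
S=3
def box(x0,x1,w,z0,z1): return np.array([[x,y,z] for x in(x0,x1) for y in(-w,w) for z in(z0,z1)])
def cyl(x0,x1,z=.062,rad=.017): return np.array([[x,rad*np.cos(a),z+rad*np.sin(a)] for x in(x0,x1) for a in np.arange(0,6.28,.2)])
def place(P,p):
    c,s_=np.cos(p[2]),np.sin(p[2]);return np.c_[p[0]+c*P[:,0]-s_*P[:,1],p[1]+s_*P[:,0]+c*P[:,1],P[:,2]]
def render(s,st,parts,p):
    m=np.zeros((480*S,640*S),np.uint8)
    for P in parts:
        q=(proj(s,place(P,p),st)+.5)*S-.5
        cv2.fillConvexPoly(m,np.round(cv2.convexHull(q.astype(np.float32))*16).astype(np.int32),1,shift=4)
    return m
def fit(s,st,mask,parts,p0,ext=None):
    M=cv2.resize(mask.astype(np.uint8),None,fx=S,fy=S,interpolation=cv2.INTER_NEAREST)
    def f(d):
        pr=parts(d[3:]) if callable(parts) else parts
        m=render(s,st,pr,p0+d[:3]*[.01,.01,.1]);return 1-(m&M).sum()/max(1,(m|M).sum())
    n=3+(ext or 0);best=None
    for _ in range(3):
        x0=np.zeros(n) if best is None else best.x
        q=minimize(f,x0,method="Nelder-Mead",options=dict(initial_simplex=np.vstack([x0,x0+np.eye(n)*1.0]),xatol=.005,fatol=1e-5,maxiter=500))
        if best is None or q.fun<best.fun: best=q
    return p0+best.x[:3]*[.01,.01,.1],1-best.fun,best.x[3:]
E
cat > run.py <<'E'
from fit import *
d=pickle.load(open("w.pkl","rb"));tiles=[]
head=box(-.138,-.1,.035,0,.097);V=[box(-.07,-.03,.031,.008,.064),box(.03,.07,.031,.008,.064)]
def hsv(s): return cv2.cvtColor(s["pixels"],cv2.COLOR_BGR2HSV)
def show(s,st,parts,p,M,c):
    im=cv2.resize(s["pixels"],None,fx=S,fy=S)
    for P in parts: cv2.polylines(im,[np.round(cv2.convexHull(((proj(s,place(P,p),st)+.5)*S-.5).astype(np.float32))).astype(int)],True,(0,255,0),1)
    im[cv2.resize(cv2.morphologyEx(M.astype(np.uint8),cv2.MORPH_GRADIENT,np.ones((2,2))),None,fx=S,fy=S,interpolation=0)>0]//=2
    x,y=(proj(s,[[p[0],p[1],.05]],st)[0]*S).astype(int);x=max(x,200);y=max(y,150)
    t=im[y-150:y+150,x-200:x+200];tiles.append(cv2.copyMakeBorder(t,0,300-t.shape[0],0,400-t.shape[1],0))
for n,l,p0 in[("bc","cradle_blue",[.505,.35,-.2]),("oc","cradle_orange",[.553,.168,.05])]:
    s,st,rg=d[n];M=rg[l][0][1]
    parts=lambda e:[head]+V+[box(-.138-.005*e[0],.075+.005*e[1],.03+.005*e[2],0,.008)]
    p,i,e=fit(s,st,M,parts,np.array(p0),3);print(n,p.round(4),round(i,3),e.round(2));
    h=hsv(s);g=cv2.dilate(M.astype(np.uint8),np.ones((5,5)))>0
    hm=(h[...,1]>120)&g&(h[...,2]>60);vm=(h[...,1]<60)&(h[...,2]>110)&g
    L=cv2.morphologyEx((hm).astype(np.uint8),cv2.MORPH_CLOSE,np.ones((11,11)))
    p2,i2,_=fit(s,st,L,[head],p);p3,i3,_=fit(s,st,vm,V,p);print(" head",p2.round(4),round(i2,3)," V",p3.round(4),round(i3,3))
    show(s,st,parts(e),p,M,0)
s,st,rg=d["rest"];M=rg["tube_blue"][0][1];T=[cyl(-.085,.085)]
p,i,_=fit(s,st,M,T,np.array([.538,-.034,.17]));print("tube",p.round(4),round(i,3));show(s,st,T,p,M,0)
s,st,rg=d["dock"]
for l,p0 in(("tube_orange",[.47,-.29,1.45]),("tube_spare",[.53,-.29,1.45])):
    M=rg[l][0][1];C=[cyl(-.045,0)]
    p,i,_=fit(s,st,M,C,np.array(p0));print(l,p.round(4),round(i,3))
    if l=="tube_orange":show(s,st,C,p,M,0)
cv2.imwrite("pics/m2.png",np.vstack([np.hstack(tiles[:2]),np.hstack(tiles[2:])]))
E
python3 run.py
```

```text
bc [ 0.5106  0.3668 -0.2801] 0.96 [-0.51  0.61  1.32]
 head [ 0.5109  0.3665 -0.2785] 0.673  V [ 0.51    0.3665 -0.2775] 0.754
oc [0.5536 0.1815 0.0558] 0.96 [0.16 0.64 1.35]
 head [0.5543 0.1797 0.0372] 0.727  V [0.5535 0.1798 0.0576] 0.778
tube [ 0.5402 -0.0347  0.2167] 0.971
tube_orange [ 0.4619 -0.2795  1.4697] 0.919
tube_spare [ 0.5309 -0.2881  1.4497] 0.921
```

View pics/m2.png

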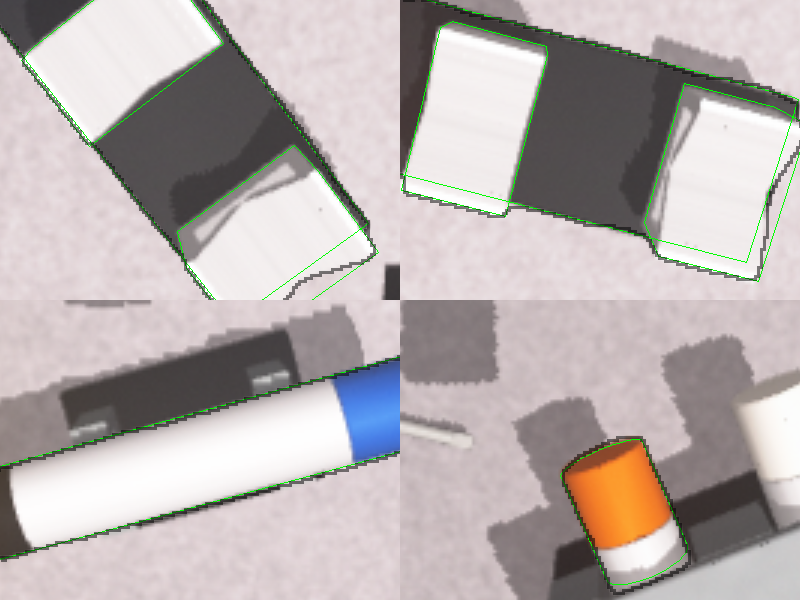

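The overlays fit closely: tube and orange cap to within a pixel, cradle V-blocks within about 2 mm. Now the blue tube.

```bash
cat > act.py <<'E'
from h import *
from bench import *
def info(t):
    s=r.get_state();print(t,"t",round(s["t"],1),"w",round(s["gripper_width"],4),"gf",round(s["grasp_force"],1),"tcp",np.round(s["tool_pos"],4),"F",np.round(s["wrist_force"],1),"M",np.round(s["torque"],2));return s
def lay(p,yaw,zl=.038,f=5,z=.043):
    r.move_linear([*p,z+.02],down(yaw),.2)
    print("contact",r.move_linear([*p,zl],None,.02,max_force=f))
E
python3 - <<'E'
from act import *
p=[.5402,-.0347];y=.2167-np.pi/2
r.command_gripper(.07)
r.reach([*p,.16],down(y));r.move_linear([*p,.043],None,.15);r.command_gripper(0);info("grip")
r.move_linear([*p,.23],None,.2);info("lift")
c=[.5105,.3666];y2=-.2795+np.pi/2
r.reach([*c,.23],down(y2));info("over")
lay(c,y2);s=info("down");r.pause(.2);info("down2")
E
```

```text
grip t 9.3 w 0.0338 gf 30.0 tcp [ 0.5407 -0.0362  0.0435] F [-0.1 -5.5  2.3] M [-1.04  0.12 -0.  ]
lift t 10.4 w 0.0333 gf 30.0 tcp [ 0.5393 -0.0345  0.2285] F [-0.6 -0.1 -2.3] M [-0.07  0.18 -0.  ]
over t 12.1 w 0.0334 gf 30.0 tcp [0.5107 0.3659 0.2297] F [-0.7 -0.3 -1.1] M [ 0.02 -0.02  0.02]
contact True
down t 14.0 w 0.0337 gf 30.0 tcp [0.51   0.3657 0.0442] F [ 0.1 -1.9  2.6] M [-0.2  -0.06 -0.05]
down2 t 14.2 w 0.0334 gf 30.0 tcp [0.5099 0.3656 0.0441] F [-0.3 -1.5  3.3] M [-0.32 -0.1  -0.02]
```

```bash
python3 - <<'E'
from act import *
s=r.get_state();p=s["tool_pos"]
print(r.move_linear([p[0],p[1],.0425],None,.01,max_force=8));info("pressed")
r.command_gripper(.06);info("open")
p=[.5105,.3666];r.move_linear([*p,.2],None,.25)
# view: tube in cradle
r.reach([.50,.33,.30],down(.6));r.pause(.15)
st=r.get_state();s=snapshot("wrist");v={l:[(q["confidence"],q["region"],q["extent"]) for q in regions_of("wrist",l)] for l in("tube_blue","cradle_blue")}
pickle.dump((s,st,v),open("b1.pkl","wb"))
from fit import *
M=v["tube_blue"][0][1];print(len(v["tube_blue"]),v["tube_blue"][0][2])
q,i,_=fit(s,st,M,[cyl(-.085,.085)],np.array([.5105,.3666,-.28]));print(q,i)
cv2.imwrite("pics/b1.png",cv2.resize(s["pixels"][40:290,180:480],None,fx=2.4,fy=2.4,interpolation=cv2.INTER_CUBIC));info("")
E
```

```text
True
pressed t 14.4 w 0.0337 gf 30.0 tcp [0.5097 0.365  0.0434] F [-0.5 -0.8  3. ] M [-0.09 -0.06 -0.03]
open t 15.0 w 0.0599 gf 0.0 tcp [0.5096 0.3647 0.0433] F [-0.  -0.2 -0.1] M [ 0.07 -0.01 -0.01]
1 [283.0, 120.9, 392.6, 251.1]
[ 0.51134801  0.36657423 -0.27517805] 0.9627723451706982
 t 16.7 w 0.0601 gf 0.0 tcp [0.4998 0.3301 0.2987] F [-0.2 -0.2 -0. ] M [-0.02  0.01 -0.02]
```

View pics/b1.png

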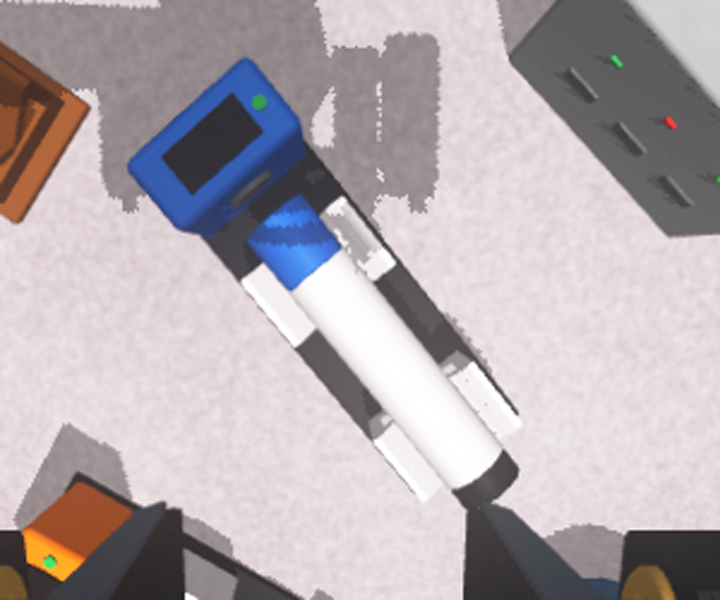

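Blue tube lies centred in its cradle (fit within 1 mm of the seat), with an even gap to the head at about (270,210). Next I draw out the orange tube.

```bash
python3 - <<'E'
from act import *
u=np.array([np.cos(1.452),np.sin(1.452)]);g=np.array([.4619,-.2795])-.019*u;y=1.452-np.pi/2
r.command_gripper(.05)
r.reach([*g,.17],down(y));r.move_linear([*g,.043],None,.15,max_force=15);info("at")
r.command_gripper(0);info("grip")
e=g+.155*u
print("stop",r.move_linear([*e,.043],None,.1,max_force=20));info("drawn")
r.move_linear([*e,.15],None,.12);info("lift")
p=r.get_state()["tool_pos"]
d={}
for c in("side","scene"):
    s=snapshot(c);d[c]=(s,[(q["confidence"],q["extent"],q["region"]) for q in regions_of(c,"tube_orange")]);print([(round(a,2),b) for a,b,_ in d[c][1]])
pickle.dump(d,open("o1.pkl","wb"))
a=[cv2.resize(d["side"][0]["pixels"][200:400,250:450],(400,400)),cv2.resize(d["scene"][0]["pixels"][200:400,150:350],(400,400))]
cv2.imwrite("pics/o1.png",np.hstack(a))
E
```

```text
at t 20.4 w 0.05 gf 0.0 tcp [ 0.4603 -0.2987  0.0438] F [ 1.1  0.1 -1.2] M [-0.08  0.04 -0.02]
grip t 20.8 w 0.0332 gf 30.0 tcp [ 0.46   -0.2986  0.0437] F [ 0.5 -0.1  2.9] M [-0.08  0.06  0.  ]
stop False
drawn t 22.5 w 0.0332 gf 30.0 tcp [ 0.478  -0.1449  0.043 ] F [-0.5 -0.4 -2.7] M [ 0.17  0.05 -0.05]
lift t 23.5 w 0.0335 gf 30.0 tcp [ 0.4774 -0.1443  0.1492] F [ 0.   1.  -3.5] M [0.16 0.05 0.03]
[(0.84, [312.2, 384.2, 388.2, 410.6]), (0.66, [359.6, 247.1, 406.2, 303.8]), (0.24, [234.1, 163.2, 288.6, 185.2])]
[(0.79, [102.5, 300.3, 132.8, 375.4]), (0.7, [192.4, 266.1, 267.7, 327.3])]
```

View pics/o1.png

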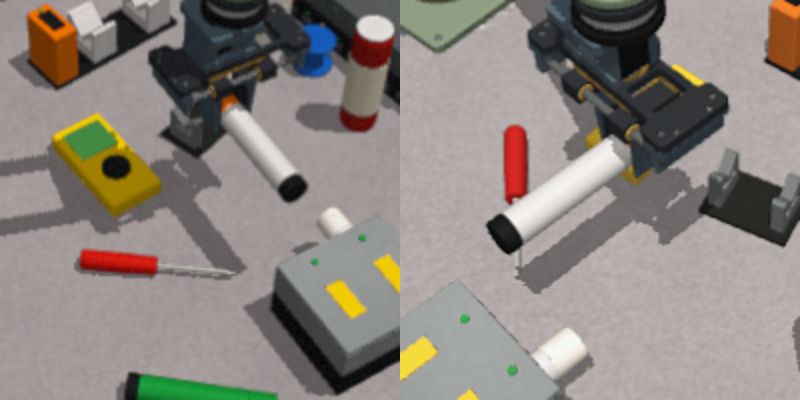

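Tube out and held, almost level: tail at (290,187) in the left crop and (508,232) in the right. The spare is still in the dock. I'll lay the tube on the rest, checking droop first.

```bash
python3 - <<'E'
from act import *
d=pickle.load(open("o1.pkl","rb"))
A=[ray(d["side"][0],(395,293.5)),ray(d["scene"][0],(204,316))]
k=np.linalg.lstsq(np.c_[A[0][1],-A[1][1]],A[1][0]-A[0][0],rcond=None)[0]
X=(A[0][0]+k[0]*A[0][1]+A[1][0]+k[1]*A[1][1])/2
droop=np.arctan2(.168-X[2],np.hypot(*(X[:2]-[.4774,-.1443])));print("tail",X.round(3),"droop",droop.round(3))
assert abs(droop)<.2
q=np.array([.5402,-.0347])-.066*np.array([np.cos(.2167),np.sin(.2167)]);y=.2167+np.pi/2
r.reach([*q,.16],down(y));info("over")
r.move_linear([*q,.075],None,.15)
print(r.move_linear([*q,.043],None,.025,max_force=5));info("c1")
E
```

```text
tail [ 0.46  -0.282  0.165] droop 0.025
over t 25.2 w 0.0336 gf 30.0 tcp [ 0.4757 -0.0491  0.1599] F [-0.3  0.2 -3.4] M [ 0.03  0.15 -0.05]
True
c1 t 27.1 w 0.0336 gf 30.0 tcp [ 0.476  -0.0494  0.045 ] F [ 0.9 -2.1  2.5] M [-0.2  -0.2  -0.07]
```

```bash
python3 - <<'E'
from act import *
from fit import *
p=r.get_state()["tool_pos"]
print(r.move_linear([p[0],p[1],.043],None,.01,max_force=8));info("pressed")
r.command_gripper(.06);info("open")
r.move_linear([p[0],p[1],.2],None,.25)
r.reach([.53,-.035,.28],down(-.06));r.pause(.15)
st=r.get_state();s=snapshot("wrist");v=[(q["confidence"],q["region"],q["extent"]) for q in regions_of("wrist","tube_orange")]
pickle.dump((s,st,v),open("o2.pkl","wb"));print([(round(a,2),c) for a,_,c in v])
q,i,_=fit(s,st,v[0][1],[cyl(-.085,.085)],np.array([.5402,-.0347,.2167]));print(q.round(4),i)
cv2.imwrite("pics/o2.png",cv2.resize(s["pixels"][60:290,160:480],None,fx=2,fy=2));info("")
E
```

```text
False
pressed t 27.4 w 0.0333 gf 30.2 tcp [ 0.4767 -0.0502  0.0438] F [-1.7 -3.2  6.4] M [-0.61  0.13 -0.09]
open t 28.0 w 0.0598 gf 0.0 tcp [ 0.476  -0.0493  0.0429] F [1.1 0.1 0. ] M [ 0.07 -0.01 -0.05]
[(0.9, [248.5, 172.0, 403.6, 244.2])]
[ 0.5427 -0.0341  0.2199] 0.949837553860688
 t 30.7 w 0.0601 gf 0.0 tcp [ 0.5299 -0.035   0.2799] F [-0.6 -0.7 -0.2] M [-0.13  0.04 -0.03]
```

View pics/o2.png

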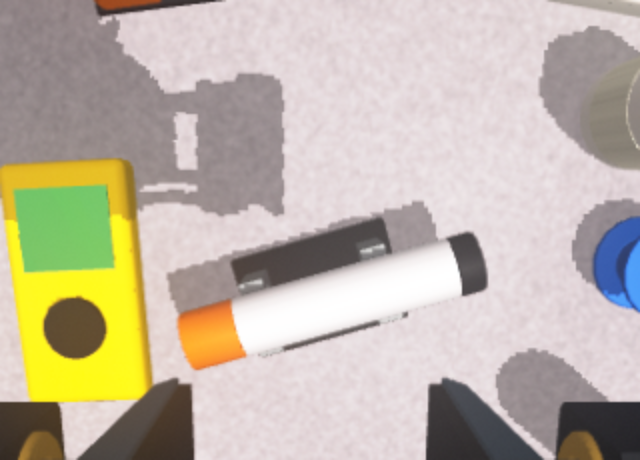

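Orange tube seated on the rest, cap (210,335) to -x, tail (467,263), fit centre (0.5427,-0.0341). I'll regrip it by the middle and lay it in the cradle.

```bash
python3 - <<'E'
from act import *
p=[.5427,-.0341];y=.218+np.pi/2
r.reach([*p,.16],down(y));r.move_linear([*p,.043],None,.15);r.command_gripper(0);info("grip")
r.move_linear([*p,.2],None,.2);info("lift")
c=[.5537,.180];y2=.0565+np.pi/2
r.reach([*c,.2],down(y2))
lay(c,y2);s=info("down");q=s["tool_pos"]
print(r.move_linear([q[0],q[1],.0425],None,.01,max_force=8));info("pressed")
E
```

```text
grip t 33.8 w 0.0332 gf 30.0 tcp [ 0.5434 -0.0356  0.0437] F [ 1.  -5.4  2.5] M [-0.9   0.03 -0.06]
lift t 34.7 w 0.0336 gf 30.0 tcp [ 0.5415 -0.0339  0.1985] F [-0.5  0.6 -3.1] M [ 0.   -0.    0.01]
contact True
down t 37.3 w 0.0332 gf 30.0 tcp [0.5536 0.1794 0.044 ] F [ 0.9 -1.9  2.3] M [-0.25 -0.3  -0.09]
True
pressed t 37.5 w 0.0335 gf 30.0 tcp [0.5537 0.1791 0.0438] F [-0.3 -1.3  4.1] M [ 0.05 -0.02 -0.27]
```

```bash
python3 - <<'E'
from act import *
from fit import *
r.command_gripper(.06);q=r.get_state()["tool_pos"]
r.move_linear([q[0],q[1],.2],None,.25)
r.reach([.53,.15,.30],down(.3));r.pause(.15)
st=r.get_state();s=snapshot("wrist");v=[(a["confidence"],a["region"],a["extent"]) for a in regions_of("wrist","tube_orange")]
print([(round(a,2),c) for a,_,c in v])
k,i,_=fit(s,st,v[0][1],[cyl(-.085,.085)],np.array([.5537,.18,.0565]));print(k.round(4),i)
w=snapshot("side")["pixels"]
a=cv2.resize(s["pixels"][80:290,170:490],(480,315));b=cv2.resize(w[150:450,190:490],(315,315))
cv2.imwrite("pics/f.png",np.hstack([a,b]));info("")
E
```

```text
[(0.91, [268.1, 153.9, 415.7, 221.8]), (0.52, [244.8, 322.8, 314.6, 353.1])]
[0.5523 0.1811 0.0525] 0.9754797179430481
 t 40.3 w 0.0599 gf 0.0 tcp [0.53   0.15   0.2997] F [-0.5 -0.2 -0.2] M [0.01 0.   0.01]
```

View pics/f.png

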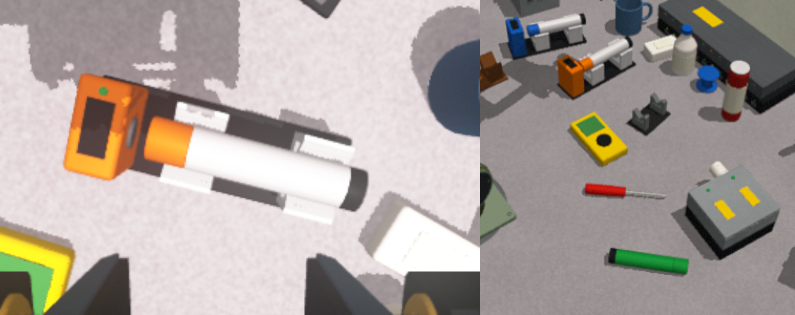

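The orange tube lies in its cradle, cap (165,142) towards the orange head and about 1 mm from centre. The blue tube, spare and bystanders are undisturbed, and the gripper is clear.

```bash
python3 -c "
from bench import r
print(r.finish_job())"
```

```text
the job is handed in; nothing more can be done
None
```

The job is handed in at about 40 s on the robot's clock: both tubes lie in the cradles of their own colour, caps towards the reader heads and within about 1.5 mm of centre by the wrist camera, and the spare is still in the dock.

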